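Unlatch the sample chest and slide its cover open

ROBOT

A 6-joint arm with a two-finger parallel gripper is mounted at the origin on the work surface. World frame = base frame: x ahead of the robot, y to its left, z up, the work surface at z = 0. Lengths are in m, angles in rad, forces in N, time in s.
With the tool pointing down it reaches from about 0.3 to 0.875 m from the base axis. Payload 6.4 kg.
Tool frame: the origin (TCP) lies at the very end of the fingers, on their centre line; the grasp point (between the pads) lies 19 mm behind it; z points along the fingers, y is the line along which they close (so a half turn about z gives the same grasp; the last joint's range is limited). The gripper opens to 85 mm and grips with 20 to 120 N. Pads are 22 mm wide; open, the fingers measure 114 mm over their backs; the gripper's body (76 mm by 85 mm) begins 54 mm behind the grasp point. The pads swing forward as they close: fully open they stand 13 mm farther back than shut.
Start: joints at [-1.342, 0.181, 1.607, -0, 1.354, -0.206], TCP at [0.242, -0.522, 0.231] pointing down, gripper open.
Joint ranges: [-2.99, 2.99], [-0.89, 2.07], [0.3, 2.58], [-1.14, 4.28], [0, 2.63], [-3.12, 3.12]. Speed limits (rad/s): [2.57, 2.57, 3.01, 3.14, 3.14, 3.14].

INTERFACE

Orientations are given as a unit quaternion [w, x, y, z].
In Python, from bench import ctrl, cams, job, sensors gives the robot as it stands (ctrl), with the cameras (cams), the job (job) and the readings (sensors).
- The arm moves only by the shell command python3 jog.py, which reads ROWS from standard input. ROWS is one flat JSON list of numbers that holds 1 to 10 rows one after another, with no inner brackets; each row has 7 numbers: dx, dy, dz in mm, then a rotation vector rx, ry, rz in rad, then the opening from 0.0 (shut) to 1.0 (fully open); each row is the pose to reach, as a shift and turn from the pose commanded when the command began, along the tool's axes at that moment; what a row does not reach only later rows make up. A row lasts 1/8 s, in which the tool goes at most 0.0625 m and 0.188 rad, less where a joint would pass 70% of its speed; a pose out of reach is approached as far as the arm can. The fingers move at their own pace and stop on an object; the grip force is fixed at half the most. Time passes only in rows, so rows that do not move let the fingers close. It prints the time, the measured TCP pose, the force, the opening and the grip force at its end. Input that does not fit is refused with a message, and nothing moves.
- sensors.get_obs(): the state, without advancing time (a new reading comes with each control period).
- cams.camera(name): name is "side" or "top" or "wrist"; returns the picture (420x560x3 uint8, blue, green, red); there is no depth.
- cams.camera_params(name): a dict with "fovy" (degrees; the focal length in pixels is half the picture's height over the tangent of half this angle, whatever the lens; pixels are square), "cx", "cy" (the principal point, pixels), "view" (4x4, takes a point from world to camera coordinates). Camera axes: x right, y up, looking along -z (the intrinsics and any distortion apply to the point x, -y, -z); pixel columns grow to the right and rows downward; lengths in m; the calibration is good to about 2 mm. A picture is of the moment at which its call begins: read the wrist's pose just before it. camera_params takes no time and is no camera call; for the wrist camera it gives the pose at the moment of the call.
- job.hand_in(): hands the job in; it is judged then, once.
The state is a dict: "time_s": time; "q": joint angles; "dq": joint speeds; "joint_efforts": joint torques, N m; "eef_pos": TCP position; "eef_rot": TCP orientation; "wrist_force": force on the tool from outside, world axes, zero at the start; "torque": the same for the moment, N m; "opening": opening from 0.0 (shut) to 1.0 (fully open); "grasp_force": force on a finger pad.
Only numpy, scipy, OpenCV 4.12 (cv2) and the standard library are available. Lean on these libraries where they do the work, as an engineer would, in place of code of your own. Each camera call takes 0.05 s, during which the arm holds its last target. There are 200 camera calls.

TASK

Open the grey sample chest: press the round release button gently, only until the T-handle pops out of its slot, then turn the T-handle anticlockwise (seen from above) only until you feel it come up against its stop, without forcing it. Then slide the cover by the handle all the way open towards the chest's front, and let go with the handle left popped out; leave the glassware and tools around it alone.

Things in the scene. Friction and masses are not known exactly. Their poses are not given: they have to be found in the camera images.
- chest: grey metal box fixed to the bench, 320 (x) x 240 (y) x 120 mm high, open on top under a flat white sliding cover. Origin: centre of its underside, on the bench. Its own -x is its front, where the cover slides to.
- cover (a joint): how far the cover has slid along the chest's own -x, in m: 0 shut, 0.110 fully open (end stop). White plate 12 mm thick, its top 132 mm above the bench. While latched it has only 2 mm of play; once unlatched it slides against about 4 N of friction and stays where it is left.
- handle_pop (a joint): how far the T-handle has popped up, in m: 0 stowed flush in its slot, 0.034 fully out. It springs out by itself with about 5 N and then stays out (it gives up to 6 mm if pushed down).
- handle_turn (a joint): turn of the T-handle in rad, anticlockwise seen from above positive: 0 stowed, bar along the chest's x. It cannot turn in its slot; popped out it turns against 0.06 N m of friction and stays where left. The latch frees the cover at an angle of 0.70 to 1.20 rad, different every time and unseen; a firm stop follows 0.12 rad beyond, where the torque climbs by about 0.2 N m in 0.1 rad.
- handle_grip (a point): centre of the T-handle's bar, on the handle's axis, over the middle of the shut cover; it moves with the handle. The aluminium bar is 80 mm long along this point's x, 14 mm wide along its y and 12 mm high. Stowed, the bar's top is flush with the housing; popped out, its underside is 22 mm above the housing, on a stem of 7 mm radius.
- t_handle: the T-handle bar itself (see handle_grip). Its origin is on the handle's axis, 9 mm below the centre of the bar. The dark steel latch housing around its slot, fixed on the cover, reaches from 90 mm in front of the handle axis to 58 mm behind it, is 56 mm wide, and its top is 147 mm above the bench.
- button_top (a point): centre of the top of the round black release button, 22 mm across, standing 14 mm above the housing, 68 mm in front of the handle axis. It goes straight down about 4 to 8 mm until the catch lets the T-handle pop out (different every time), and meets a firm stop 1.5 mm further; its spring takes 3 N rising to about 5.5 N and pushes it back up.
- button_cap: the release button's cap, 14 mm high, origin at the centre of its underside. It takes at most 25 N; more counts as driving it hard.
- bolt: the steel latch bolt under the cover, 44 mm long, unseen while shut, drawn back 30 mm per rad by the handle. Origin: at rest on the handle's axis, level with the cover's top when stowed; it rises with the handle. It bears at most 15 N against its keeper or stop; turning on against the stop (0.45 N m beyond friction) or hauling on a latched cover forces it.
- bottle: bystander: amber bottle, 66 mm across, 150 mm high, origin at its foot; stands left of the chest
- beaker: bystander: glass beaker, 68 mm across, 85 mm high, origin at its foot; stands left of the chest
- flask: bystander: conical glass flask, 84 mm across, 120 mm high, origin at its foot; stands right of the chest
- jar: bystander: white jar, 48 mm across, 55 mm high, origin at its foot; stands right of the chest
- spatula: bystander: steel spatula 180 mm long lying on the bench in front of the chest

How it is judged:
On the way, in this order (a step that is already met when the one before it is completed fails the run):
1. the T-handle has popped out of its slot (more than 26 mm) (value of joint handle_pop above 0.026 m), for 0.2 s.
2. the popped-out T-handle is turned anticlockwise by more than 0.68 rad (value of joint handle_turn above 0.68 rad and value of joint handle_pop above 0.02 m), for 0.1 s.
At the end, for the whole second after the job is handed in: The cover stands open, more than 95 mm of its 110 mm travel, at rest (under 10 mm/s), and the T-handle is still popped out (more than 26 mm) (value of joint cover above 0.095 m and velocity of joint cover between -0.01 and 0.01 m/s and value of joint handle_pop above 0.026 m); the robot touches nothing.
It fails at once if the release button is driven with more than 25 N (contact force between anything else and button_cap above 25 N).
It fails at once if the latch is forced: more than 15 N on its bolt, from turning on past the stop or pulling the cover while it is latched (contact force between bolt and anything else above 15 N).
It fails at once if a bystander is moved by more than 40 mm or tipped over (distance of any of bottle, beaker, flask, jar, spatula from where it was at the start of the episode above 0.04 m or angle between any of bottle, beaker, flask, jar, spatula's own z axis and vertical above 0.6 rad).
It also fails if it takes over 72 s, if anything falls off the work surface, if the arm or the gripper's body presses on something with over 40 N, if the wrist force passes 120 N, or if a joint passes its speed limit or range.

## Working session

There is one attempt and no reset: what is moved stays moved. The work goes in short steps, Python scripts to look and compute and a shell command to move; the robot and the scene stay as the last step left them, time stands still between calls to the robot, and variables do not carry over. Pictures are saved under pics/ and viewed, at most 10 in all, crops included, and the job is handed in when it is done.

```bash
ls; mkdir -p pics
python3 - <<'E'
from bench import ctrl, cams, job, sensors
import cv2
for n in ["top","side"]:
    cv2.imwrite(f"pics/{n}0.png",cams.camera(n)); p=cams.camera_params(n); print(n,p)
print(sensors.get_obs())
E
```

```text
bench.py
jog.py
pics
top {'fovy': 45.61984987745742, 'cx': 274.51426412631486, 'cy': 211.15858891404673, 'view': array([[ 0.01945532, -0.99980963, -0.00148368,  0.02770859],
       [ 0.99032304,  0.01906672,  0.13746539, -0.57175237],
       [-0.13741093, -0.00414376,  0.99050546, -1.15662993],
       [ 0.        ,  0.        ,  0.        ,  1.        ]])}
side {'fovy': 50.31290133533468, 'cx': 278.50749201952146, 'cy': 202.51399105130588, 'view': array([[-0.93572087, -0.35265127, -0.00797141,  0.54469248],
       [ 0.27331762, -0.73913331,  0.61561305, -0.20298456],
       [-0.22298866,  0.57386325,  0.78800827, -0.88929931],
       [ 0.        ,  0.        ,  0.        ,  1.        ]])}
{'time_s': 0.1, 'q': array([-1.34229360e+00,  1.81475836e-01,  1.60789173e+00, -4.45365741e-05,
        1.35379937e+00, -2.06301540e-01]), 'dq': array([ 0.00079719,  0.00025251, -0.00245619,  0.00017255,  0.00076469,
        0.00097976]), 'joint_efforts': array([ 1.61620446e-04, -4.45876336e+01, -3.52236879e+01, -3.61255225e-04,
        4.20495504e-03, -2.41981394e-05]), 'eef_pos': array([ 0.2420974 , -0.52100761,  0.230477  ]), 'eef_rot': array([-7.86852148e-04,  9.76459746e-01,  2.15698271e-01, -3.04785054e-05]), 'wrist_force': array([-0.00685929, -0.13345754, -0.60807531]), 'torque': array([-0.01081504, -0.00486845,  0.01353817]), 'grasp_force': 0.0, 'opening': 0.9979814486730572}
```

View pics/top0.png

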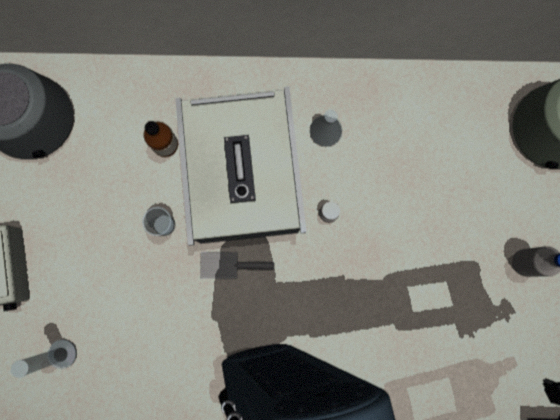

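View pics/side0.png

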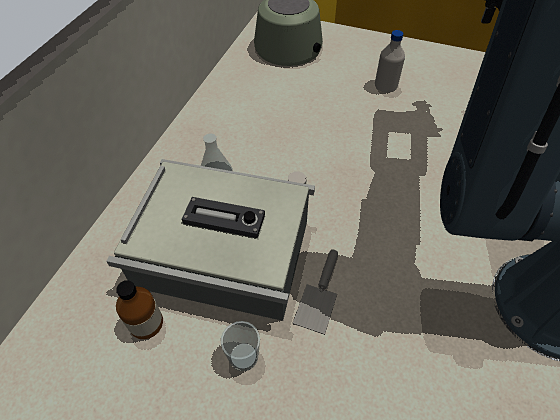

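The top view shows the chest at about (240,165), with the button near (242,190), the bar near (238,160) and the front facing the robot. The bottle and beaker are to its left and the flask and jar to its right. I'll enlarge both views.

Run:
```python
import cv2,numpy as np
a=cv2.imread("pics/top0.png")[125:215,205:275]; b=cv2.imread("pics/side0.png")[185:250,170:275]
a=cv2.resize(a,None,fx=6,fy=6,interpolation=cv2.INTER_CUBIC); b=cv2.resize(b,None,fx=3.5,fy=3.5,interpolation=cv2.INTER_CUBIC)
o=np.zeros((540,800,3),np.uint8); o[:540,:420]=a; o[:b.shape[0],425:425+b.shape[1]]=b
cv2.imwrite("pics/crop0.png",o)
```

```text
(no output)
```

View pics/crop0.png

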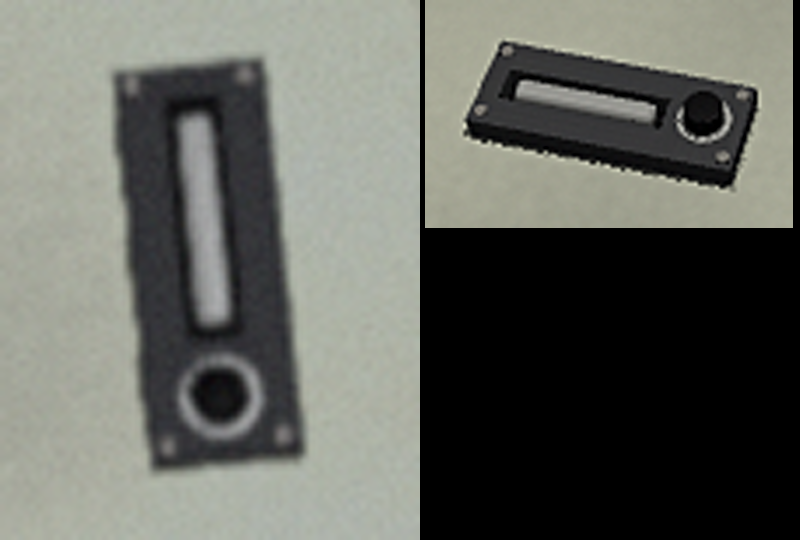

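The crop shows the bar from (194,113) to (214,327) and the button top at (218,393) in the top view. In the side view they are (586,102) and (706,104).

```bash
cat > h.py <<'E'
from bench import ctrl, cams, job, sensors
import numpy as np, cv2
from scipy.spatial.transform import Rotation as R
def cast(n,uv,z,P=None):
    P=P or cams.camera_params(n); V=np.array(P["view"]); f=210/np.tan(np.radians(P["fovy"]/2))
    d=V[:3,:3].T@np.array([(uv[0]-P["cx"])/f,-(uv[1]-P["cy"])/f,-1]); c=-V[:3,:3].T@V[:3,3]
    return c+d*(z-c[2])/d[2]
def rot(): 
    q=sensors.get_obs()["eef_rot"]; return R.from_quat([q[1],q[2],q[3],q[0]])
E
python3 - <<'E'
from h import *
t=lambda x,y:(x/6+205-.4,y/6+125-.4)
s=lambda x,y:((x-425)/3.5+170-.4,y/3.5+185-.4)
H=[cast("top",t(*p),.147) for p in [(116,72),(262,60),(302,457),(152,467)]]
print("housing",np.round(H,4),[np.linalg.norm(H[i]-H[i-1]).round(4) for i in range(4)])
ux=(H[0]+H[1]-H[2]-H[3])/2; print("dir",np.arctan2(ux[1],ux[0]))
a,b=[cast("top",t(*p),.147) for p in [(194,113),(214,327)]]; print("bar",a,b,np.linalg.norm(a-b),(a+b)/2,np.arctan2(*(a-b)[[1,0]]))
B=cast("top",t(218,393),.161); print("btn",B,np.linalg.norm(B[:2]-((a+b)/2)[:2]))
a,b=[cast("side",s(*p),.147) for p in [(517,90),(655,115)]]; print("side bar",a,b,np.linalg.norm(a-b),(a+b)/2,np.arctan2(*(a-b)[[1,0]]))
print("btn",cast("side",s(706,104),.161))
for n,u in dict(bottle=(153,128),beaker=(160,219),flask=(329,118),jar=(331,211)).items(): print(n,cast("top",u,.08).round(3))
print(rot().as_matrix().round(3)); w=cams.camera_params("wrist"); print(w)
E
```

```text
housing [[0.7215 0.1541 0.147 ]
 [0.7271 0.1001 0.147 ]
 [0.5783 0.0815 0.147 ]
 [0.5736 0.136  0.147 ]] [np.float64(0.149), np.float64(0.0543), np.float64(0.1499), np.float64(0.0547)]
dir 0.12271431255805487
bar [0.70636606 0.12469371 0.147     ] [0.62587305 0.11496382 0.147     ] 0.08107894523270376 [0.66611955 0.11982877 0.147     ] 0.12029513677438486
btn [0.59882808 0.11176755 0.161     ] 0.06777260796065965
side bar [0.70195051 0.12759764 0.147     ] [0.62411932 0.11682813 0.147     ] 0.07857274489306933 [0.66303492 0.12221288 0.147     ] 0.1374970085520007
btn [0.5963375 0.1097053 0.161    ]
bottle [0.759 0.33  0.08 ]
beaker [0.542 0.303 0.08 ]
flask [ 0.791 -0.086  0.08 ]
jar [ 0.568 -0.092  0.08 ]
[[ 0.907  0.421 -0.   ]
 [ 0.421 -0.907  0.002]
 [ 0.    -0.002 -1.   ]]
{'fovy': 59.22444218932281, 'cx': 279.919366154518, 'cy': 207.77569235327547, 'view': array([[ 4.20550219e-01, -9.07269073e-01, -5.85446539e-04,
        -5.74580805e-01],
       [ 8.59493852e-01,  3.98611242e-01, -3.19967805e-01,
         3.98067061e-02],
       [ 2.90530260e-01,  1.34059343e-01,  9.47428235e-01,
        -3.80867969e-01],
       [ 0.00000000e+00,  0.00000000e+00,  0.00000000e+00,
         1.00000000e+00]])}
```

Units first: shifts go in mm. So 0.5 m is 500, 0.45 m is 450.

```bash
echo '[50,-35,0,0,0,0.05,0,100,-70,0,0,0,0.1,0,150,-105,0,0,0,0.15,0,200,-140,0,0,0,0.2,0,250,-175,0,0,0,0.25,0,300,-210,0,0,0,0.3,0,350,-245,0,0,0,0.31,0,400,-280,0,0,0,0.31,0,450,-315,0,0,0,0.31,0,500,-355,0,0,0,0.31,0]' | python3 jog.py
cat > st.py <<'E'
import sys
from h import *
T=eval(sys.argv[1]); o=sensors.get_obs(); M=rot().as_matrix()
print("t",o["time_s"],"pos",o["eef_pos"].round(4),"yaw",np.arctan2(M[1,0],M[0,0]).round(4),"tilt",M[:,2].round(4),"F",o["wrist_force"].round(2),"tq",o["torque"].round(3),"open",round(float(o["opening"]),3))
print("tool delta",(M.T@(np.array(T[:3])-o["eef_pos"])).round(4),"rz",-(T[3]-np.arctan2(M[1,0],M[0,0])))
E
python3 st.py '[.5975,.112,.2,.124]'
```

```text
time_s: 1.35
eef_pos: [0.5461, 0.0116, 0.2311]
eef_rot: [0.0, 0.998, 0.062, -0.0]
wrist_force: [-0.0, -0.7, 1.5]
opening: -0.002
grasp_force: 0.0
t 1.35 pos [0.5461 0.0116 0.2311] yaw 0.1247 tilt [-1.e-04 -2.e-04 -1.e+00] F [-0.01 -0.71  1.46] tq [-0.009  0.01   0.04 ] open -0.002
tool delta [ 0.0635 -0.0933  0.031 ] rz 0.0006985460765017437
```

In the tool's units: -0.0933 m is -93.3, -0.088 m is -88.

```bash
echo '[30,-45,15,0,0,0,0,60,-88,30,0,0,0,0,63.5,-93.3,45,0,0,0,0,63.5,-93.3,51,0,0,0,0,63.5,-93.3,51,0,0,0,0]' | python3 jog.py
python3 st.py '[.5975,.112,.161,.124]'
python3 - <<'E'
from h import *
w=cams.camera("wrist"); s=cams.camera("side")[165:265,150:300]
cv2.imwrite("pics/a.png",np.hstack([cv2.resize(w,(400,300)),cv2.resize(s,(400,300),interpolation=cv2.INTER_CUBIC)[:300,:400]]))
E
```

```text
time_s: 1.98
eef_pos: [0.5962, 0.109, 0.1797]
eef_rot: [0.0, 0.998, 0.062, -0.001]
wrist_force: [0.1, -0.7, 0.2]
opening: 0.007
grasp_force: 0.0
t 1.975 pos [0.5962 0.109  0.1797] yaw 0.1236 tilt [-1.6e-03 -3.0e-04 -1.0e+00] F [ 0.15 -0.69  0.24] tq [0.01  0.03  0.005] open 0.007
tool delta [ 0.0017 -0.0028  0.0187] rz -0.0004390433328274601
```

View pics/a.png

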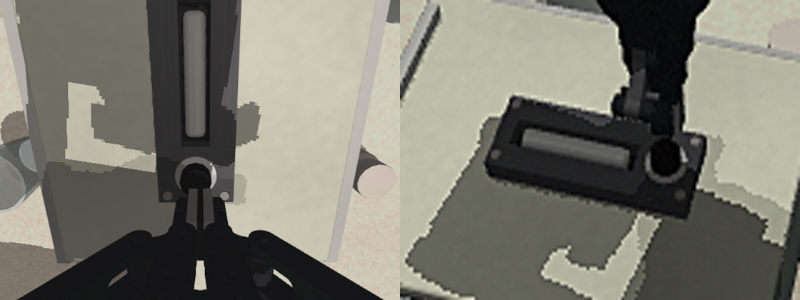

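The wrist view shows the bar from (194,11) to (195,137) and the button at (196,174), just ahead of the fingertips. I'll work out their positions from it.

Run:
```python
from h import *
k=1.4
for n,u,z in [("barfar",(195.5,11),.147),("barnear",(194.5,137),.147),("ringC",(196,176),.147),("hL",(151,75),.147),("hR",(241,75),.147)]: print(n,cast("wrist",(u[0]*k,u[1]*k),z).round(4))
```

```text
barfar [0.707  0.1252 0.147 ]
barnear [0.6286 0.1167 0.147 ]
ringC [0.5992 0.1122 0.147 ]
hL [0.6666 0.1494 0.147 ]
hR [0.6737 0.0917 0.147 ]
```

```bash
echo '[1,0,4,0,0,0,0,1,0,8,0,0,0,0,1,0,12,0,0,0,0,1,0,15,0,0,0,0,1,0,15,0,0,0,0]' | python3 jog.py >/dev/null
python3 st.py '[.599,.1123,.161,.124]'
```

```text
t 2.7 pos [0.5976 0.1104 0.1648] yaw 0.1249 tilt [-8.e-04  0.e+00 -1.e+00] F [0.2  0.1  0.12] tq [-0.009 -0.007  0.012] open 0.001
tool delta [ 0.0016 -0.0018  0.0038] rz 0.0008696067466438112
```

```bash
cat > pop.py <<'E'
import os
from h import *
s=cams.camera("side").astype(int)[180:240,180:235]
if not os.path.exists("ref.npy"): np.save("ref.npy",s)
o=sensors.get_obs(); print("z",o["eef_pos"][2].round(4),"F",o["wrist_force"].round(1),"diff",(abs(s-np.load("ref.npy")).max(2)>40).sum())
E
echo '[1,-1,2,0,0,0,0,1,-2,4,0,0,0,0,1,-2,6,0,0,0,0,1,-2,6,0,0,0,0]' | python3 jog.py >/dev/null; python3 pop.py
echo '[0,0,1,0,0,0,0,0,0,1,0,0,0,0]' | python3 jog.py >/dev/null; python3 pop.py
```

```text
z 0.1596 F [0.  0.9 2.6] diff 0
z 0.1585 F [0.3 1.4 3.5] diff 13
```

In the tool's units: 0.001 m is 1.

```bash
echo '[0,0,1,0,0,0,0,0,0,1,0,0,0,0]' | python3 jog.py >/dev/null; python3 pop.py
echo '[0,0,0.7,0,0,0,0,0,0,0.7,0,0,0,0]' | python3 jog.py >/dev/null; python3 pop.py
echo '[0,0,0.7,0,0,0,0,0,0,0.7,0,0,0,0]' | python3 jog.py >/dev/null; python3 pop.py
```

```text
z 0.1574 F [-0.3  1.8  3.2] diff 29
z 0.1567 F [1.3 3.6 3.5] diff 36
z 0.1559 F [1.1 3.1 2.4] diff 49
```

In the tool's units: 0.0005 m is 0.5.

```bash
echo '[0,0,0.5,0,0,0,0,0,0,0.5,0,0,0,0]' | python3 jog.py >/dev/null; python3 pop.py
echo '[0,0,0.5,0,0,0,0,0,0,0.5,0,0,0,0]' | python3 jog.py >/dev/null; python3 pop.py
```

```text
z 0.1554 F [1.1 3.2 3.9] diff 55
z 0.1549 F [1.7 3.  4.4] diff 60
```

```bash
echo '[0,0,0.5,0,0,0,0,0,0,0.5,0,0,0,0]' | python3 jog.py >/dev/null; python3 pop.py
echo '[0,0,0.5,0,0,0,0,0,0,0.5,0,0,0,0]' | python3 jog.py >/dev/null; python3 pop.py
```

```text
z 0.1544 F [1.7 3.1 4.5] diff 66
z 0.1538 F [1.  2.4 4.1] diff 429
```

The handle popped out at about 7 mm of press. I'll back straight up, open the gripper and look.

```bash
echo '[0,0,-20,0,0,0,0,0,0,-40,0,0,0,0,0,0,-60,0,0,0,0,0,0,-66,0,0,0,0.6,0,0,-66,0,0,0,0.6,0,0,-66,0,0,0,0.6]' | python3 jog.py >/dev/null
python3 st.py '[.666,.1205,.22,.124]'
python3 - <<'E'
from h import *
w=cams.camera("wrist"); s=cams.camera("top")[120:220,190:290]; 
cv2.imwrite("pics/b.png",np.hstack([cv2.resize(w,(400,300)),cv2.resize(s,(300,300),interpolation=cv2.INTER_CUBIC)]))
np.save("Pw.npy",cams.camera_params("wrist"),allow_pickle=True)
E
```

```text
t 6.4 pos [0.5981 0.1124 0.219 ] yaw 0.1248 tilt [-0.0015  0.     -1.    ] F [-0.09  1.21 -0.37] tq [-0.013 -0.032 -0.025] open 0.599
tool delta [ 0.0684  0.0004 -0.0011] rz 0.0008179812760078647
```

View pics/b.png

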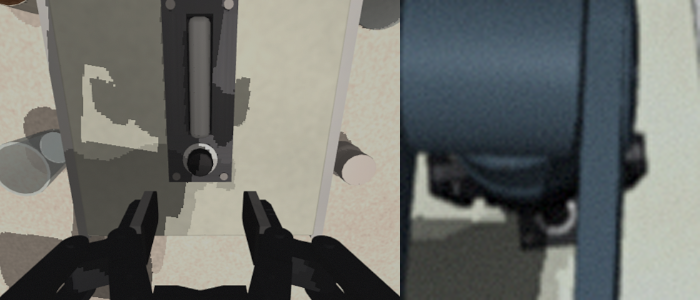

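The wrist view shows the bar raised from its slot, running from (200,17) to (200,137). I'll cast those ends at z=0.181.

Run:
```python
from h import *
k=1.4
a,b=[cast("wrist",(u[0]*k,u[1]*k),.181) for u in [(200,17),(200,137)]]
print(a,b,np.linalg.norm(a-b),(a+b)/2,np.arctan2(*(a-b)[[1,0]]))
```

```text
[0.70552875 0.12589673 0.181     ] [0.62896151 0.11634482 0.181     ] 0.07716075174342991 [0.66724513 0.12112078 0.181     ] 0.12411072633705346
```

In the tool's units: 0.069 m is 69, 0.062 m is 62.

```bash
echo '[30,0,0,0,0,0,0.6,60,0,0,0,0,0,0.6,69,0,0,0,0,0,0.6,69,0,20,0,0,0,0.6,69,0,40,0,0,0,0.6,69,0,55,0,0,0,0.6,69,0,62,0,0,0,0.6,69,0,62,0,0,0,0.4,69,0,62,0,0,0,0.4]' | python3 jog.py >/dev/null
python3 st.py '[.667,.121,.157,.124]'
python3 - <<'E'
from h import *
w=cams.camera("wrist"); s=cams.camera("side")[140:260,150:310]; 
cv2.imwrite("pics/c.png",np.hstack([cv2.resize(w,(400,300)),cv2.resize(s,(400,300),interpolation=cv2.INTER_CUBIC)]))
E
```

```text
t 7.625 pos [0.6676 0.121  0.1588] yaw 0.1248 tilt [ 0.0015  0.     -1.    ] F [0.   0.6  0.34] tq [ 0.052 -0.056 -0.006] open 0.403
tool delta [-0.0006 -0.0001  0.0018] rz 0.0007643796079889326
```

View pics/c.png

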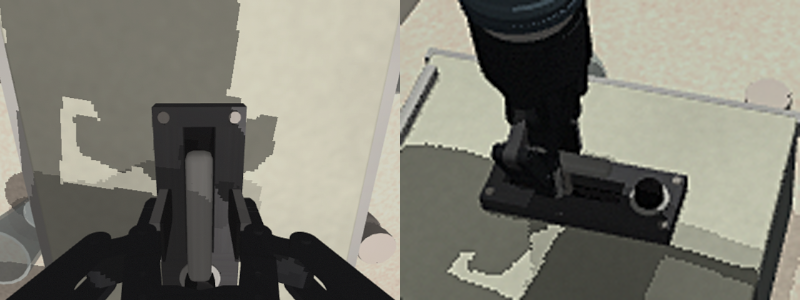

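The bar sits centred between the fingers. I'll close to a loose fit around it so nothing is clamped off-axis.

```bash
echo '[0,0,1,0,0,0,0.3,0,0,1,0,0,0,0.2,0,0,1,0,0,0,0.19,0,0,1,0,0,0,0.19]' | python3 jog.py | tail -3; python3 st.py '[.667,.121,.157,.124]'
echo '[0,0,0,0,0,-0.05,0.19,0,0,0,0,0,-0.1,0.19,0,0,0,0,0,-0.15,0.19,0,0,0,0,0,-0.2,0.19,0,0,0,0,0,-0.25,0.19,0,0,0,0,0,-0.3,0.19,0,0,0,0,0,-0.3,0.19]' | python3 jog.py | tail -1; python3 st.py '[.667,.121,.157,.124]'
```

```text
wrist_force: [0.4, 0.2, 0.9]
opening: 0.195
grasp_force: 0.0
t 8.225 pos [0.6671 0.121  0.1569] yaw 0.1248 tilt [-0.  0. -1.] F [0.36 0.24 0.86] tq [-0.014  0.001  0.031] open 0.195
tool delta [-0.0001  0.     -0.0001] rz 0.0007981358319359144
grasp_force: 1.2
t 9.1 pos [0.6672 0.1216 0.1569] yaw 0.4246 tilt [ 3.e-04  9.e-04 -1.e+00] F [-0.15  3.83 -0.6 ] tq [ 0.458 -0.131 -0.056] open 0.191
tool delta [-0.0004  0.0005 -0.0001] rz 0.3005650771326396
```

```bash
echo '[0,0,0,0,0,-0.05,0.19,0,0,0,0,0,-0.1,0.19,0,0,0,0,0,-0.15,0.19,0,0,0,0,0,-0.2,0.19,0,0,0,0,0,-0.25,0.19,0,0,0,0,0,-0.3,0.19,0,0,0,0,0,-0.35,0.19,0,0,0,0,0,-0.35,0.19]' | python3 jog.py | tail -1; python3 st.py '[.667,.121,.157,.124]'
echo '[0,0,0,0,0,-0.04,0.19,0,0,0,0,0,-0.08,0.19,0,0,0,0,0,-0.08,0.19]' | python3 jog.py | tail -1; python3 st.py '[.667,.121,.157,.124]'
```

```text
grasp_force: 2.1
t 10.1 pos [0.6669 0.1219 0.1569] yaw 0.7739 tilt [-2.0e-04  1.2e-03 -1.0e+00] F [0.06 5.68 0.21] tq [ 0.782  0.028 -0.075] open 0.191
tool delta [-0.0006  0.0007 -0.0001] rz 0.6499068205576835
grasp_force: 2.0
t 10.475 pos [0.6668 0.1219 0.1569] yaw 0.8537 tilt [-4.0e-04  1.2e-03 -1.0e+00] F [ 0.89  6.42 -0.06] tq [ 0.802  0.076 -0.043] open 0.19
tool delta [-0.0005  0.0007 -0.0001] rz 0.729674016104934
```

In the tool's units: -0.001 m is -1, 0.001 m is 1.

```bash
echo '[1,-1,0,0,0,0,0.195,1,-1,0,0,0,0,0.195]' | python3 jog.py | tail -1; python3 st.py '[.667,.121,.157,.124]'
echo '[0,0,0,0,0,-0.04,0.195,0,0,0,0,0,-0.04,0.195]' | python3 jog.py | tail -1; python3 st.py '[.667,.121,.157,.124]'
```

```text
grasp_force: 0.3
t 10.725 pos [0.667  0.122  0.1569] yaw 0.8539 tilt [-1.e-04 -7.e-04 -1.e+00] F [-0.73  0.41 -0.01] tq [ 0.065  0.059 -0.017] open 0.194
tool delta [-0.0007  0.0007 -0.0001] rz 0.7299247602578689
grasp_force: 0.9
t 10.975 pos [0.6669 0.1223 0.1569] yaw 0.8939 tilt [-2.e-04  0.e+00 -1.e+00] F [-0.54  1.38  0.54] tq [ 0.223  0.136 -0.03 ] open 0.193
tool delta [-0.001   0.0009 -0.0001] rz 0.7699470736112162
```

```bash
for i in 1 ; do echo '[0,0,0,0,0,-0.04,0.195,0,0,0,0,0,-0.04,0.195,0,0,0,0,0,-0.04,0.195]' | python3 jog.py | tail -1; python3 st.py '[.667,.121,.157,.124]' | head -1
echo '[0,0,0,0,0,-0.04,0.195,0,0,0,0,0,-0.04,0.195,0,0,0,0,0,-0.04,0.195]' | python3 jog.py | tail -1; python3 st.py '[.667,.121,.157,.124]'| head -1
echo '[0,0,0,0,0,-0.03,0.195,0,0,0,0,0,-0.03,0.195,0,0,0,0,0,-0.03,0.195]' | python3 jog.py | tail -1; python3 st.py '[.667,.121,.157,.124]'| head -1; done
```

```text
grasp_force: 1.1
t 11.35 pos [0.6669 0.1224 0.1568] yaw 0.9336 tilt [-3.e-04 -0.e+00 -1.e+00] F [-0.93  1.07 -0.06] tq [ 0.273  0.174 -0.046] open 0.196
grasp_force: 1.2
t 11.725 pos [0.6669 0.1224 0.1568] yaw 0.9738 tilt [-3.e-04 -0.e+00 -1.e+00] F [-1.87  0.93  0.6 ] tq [ 0.267  0.159 -0.045] open 0.197
grasp_force: 1.5
t 12.1 pos [0.6669 0.1225 0.1568] yaw 1.0047 tilt [-3.e-04  0.e+00 -1.e+00] F [-2.55  2.23 -0.02] tq [0.32  0.373 0.025] open 0.195
```

```bash
cat > tq.py <<'E'
from h import *
L=[]
for i in range(4): cams.camera("wrist"); o=sensors.get_obs(); L.append(np.r_[o["wrist_force"],o["torque"]])
M=rot().as_matrix(); print("yaw",np.arctan2(M[1,0],M[0,0]).round(3),"FT",np.mean(L,0).round(3),"sd tz",np.std([l[5] for l in L]).round(3),o["eef_pos"].round(4),"gf",o["grasp_force"])
E
python3 tq.py
echo '[0,0,0,0,0,-0.04,0.195,0,0,0,0,0,-0.04,0.195]' | python3 jog.py >/dev/null;python3 tq.py
echo '[0,0,0,0,0,-0.04,0.195,0,0,0,0,0,-0.04,0.195]' | python3 jog.py >/dev/null;python3 tq.py
```

```text
yaw 1.005 FT [-1.518  1.851  0.094  0.317  0.386 -0.019] sd tz 0.015 [0.6669 0.1225 0.1569] gf 1.5924516473978656
yaw 1.044 FT [-2.684  2.143  0.826  0.328  0.458 -0.053] sd tz 0.028 [0.6668 0.1225 0.1568] gf 1.9648631365271285
yaw 1.084 FT [-3.414  2.532  1.188  0.401  0.552 -0.062] sd tz 0.022 [0.6668 0.1225 0.1569] gf 2.651068592676893
```

```bash
echo '[0,-0.8,0,0,0,-0.03,0.195,0,-0.8,0,0,0,-0.03,0.195]' | python3 jog.py >/dev/null;python3 tq.py
echo '[0,0,0,0,0,-0.04,0.195,0,0,0,0,0,-0.04,0.195]' | python3 jog.py >/dev/null;python3 tq.py
echo '[0,0,0,0,0,-0.04,0.195,0,0,0,0,0,-0.04,0.195]' | python3 jog.py >/dev/null;python3 tq.py
```

```text
yaw 1.114 FT [ 0.065  1.081 -1.261  0.202 -0.008 -0.003] sd tz 0.008 [0.6667 0.1225 0.1569] gf 1.8978230761786108
yaw 1.154 FT [ 0.726  0.702 -1.285  0.029 -0.156 -0.093] sd tz 0.024 [0.6665 0.1225 0.157 ] gf 2.173248776643959
yaw 1.194 FT [ 1.456 -1.197 -1.158 -0.124 -0.211 -0.073] sd tz 0.05 [0.6665 0.1225 0.157 ] gf 2.723556510977687
```

```bash
echo '[0,0,0,0,0,-0.03,0.195,0,0,0,0,0,-0.03,0.195]' | python3 jog.py >/dev/null;python3 tq.py
echo '[0,0,0,0,0,-0.03,0.195,0,0,0,0,0,-0.03,0.195]' | python3 jog.py >/dev/null;python3 tq.py
echo '[0,0,0,0,0,-0.03,0.195,0,0,0,0,0,-0.03,0.195]' | python3 jog.py >/dev/null;python3 tq.py
```

```text
yaw 1.225 FT [ 1.853 -2.166 -0.693 -0.345 -0.3   -0.083] sd tz 0.014 [0.6664 0.1226 0.157 ] gf 3.2184795346620376
yaw 1.255 FT [ 2.091 -2.982 -0.477 -0.483 -0.331 -0.066] sd tz 0.017 [0.6664 0.1226 0.157 ] gf 3.6919489915180748
yaw 1.285 FT [ 1.856 -4.207 -0.307 -0.554 -0.374 -0.12 ] sd tz 0.02 [0.6663 0.1227 0.1569] gf 4.652543846459594
```

In the tool's units: -0.0008 m is -0.8, 0.0003 m is 0.3.

```bash
echo '[-0.8,0.3,0,0,0,0,0.195,-0.8,0.3,0,0,0,0,0.195]' | python3 jog.py >/dev/null;python3 tq.py
echo '[0,0,0,0,0,-0.03,0.195,0,0,0,0,0,-0.03,0.195]' | python3 jog.py >/dev/null;python3 tq.py
```

```text
yaw 1.285 FT [ 2.747  0.441 -0.451  0.018 -0.363 -0.121] sd tz 0.016 [0.6663 0.1225 0.157 ] gf 4.987874784364976
yaw 1.315 FT [ 1.65   1.826  0.639  0.279 -0.267 -0.145] sd tz 0.023 [0.6663 0.1222 0.157 ] gf 6.286802733484365
```

```bash
echo '[0,0,0,0,0,-0.03,0.195,0,0,0,0,0,-0.03,0.195]' | python3 jog.py >/dev/null;python3 tq.py
echo '[0,0,0,0,0,-0.02,0.195,0,0,0,0,0,-0.02,0.195]' | python3 jog.py >/dev/null;python3 tq.py
```

```text
yaw 1.345 FT [ 0.399  2.606  1.458  0.377 -0.125 -0.19 ] sd tz 0.03 [0.6662 0.1221 0.1569] gf 7.660270685955766
yaw 1.365 FT [-3.000e-01  3.488e+00  2.274e+00  5.560e-01  3.000e-03 -2.010e-01] sd tz 0.041 [0.6662 0.1221 0.1569] gf 8.626650796359172
```

The stop is clear: the torque rose steadily from 0.06 to 0.20 N·m. I'll ease off a little and start a gentle pull.

In the tool's units: -0.0038 m is -3.8, -0.0028 m is -2.8.

```bash
echo '[0,0,0,0,0,0.04,0.195,-0.5,-1.4,0,0,0,0.04,0.195,-1,-2.8,0,0,0,0.04,0.195,-1.3,-3.8,0,0,0,0.04,0.195,-1.3,-3.8,0,0,0,0.04,0.195]' | python3 jog.py >/dev/null;python3 tq.py
```

```text
yaw 1.326 FT [ 3.268  3.123 -0.345  0.558 -0.633 -0.063] sd tz 0.036 [0.6631 0.1214 0.157 ] gf 4.967889844556339
```

```bash
echo '[-0.4,-0.9,0,0,0,0,0.195,-0.4,-0.9,0,0,0,0,0.195]' | python3 jog.py >/dev/null;python3 tq.py
echo '[-0.4,-0.9,0,0,0,0,0.195,-0.4,-0.9,0,0,0,0,0.195]' | python3 jog.py >/dev/null;python3 tq.py
echo '[-0.7,-1.9,0,0,0,0,0.195,-0.7,-1.9,0,0,0,0,0.195]' | python3 jog.py >/dev/null;python3 tq.py
```

```text
yaw 1.326 FT [ 4.349  3.913 -0.622  0.61  -0.698 -0.046] sd tz 0.017 [0.6622 0.1213 0.157 ] gf 4.9340851086890325
yaw 1.326 FT [ 4.074  3.858 -0.595  0.609 -0.674 -0.023] sd tz 0.026 [0.6613 0.1212 0.157 ] gf 4.954029580112547
yaw 1.326 FT [ 3.554  3.909  0.079  0.587 -0.589 -0.038] sd tz 0.008 [0.6591 0.1208 0.157 ] gf 5.105225555598736
```

The pull force holds steady at about 4 N, so the cover is free. I'll slide on.

In the tool's units: -0.0162 m is -16.2, -0.0419 m is -41.9.

```bash
echo '[-1.8,-4.7,0,0,0,0,0.195,-3.6,-9.3,0,0,0,0,0.195,-5.4,-14,0,0,0,0,0.195,-7.2,-18.6,0,0,0,0,0.195,-9,-23.3,0,0,0,0,0.195,-10.8,-28,0,0,0,0,0.195,-12.6,-32.6,0,0,0,0,0.195,-14.4,-37.3,0,0,0,0,0.195,-16.2,-41.9,0,0,0,0,0.195,-16.2,-41.9,0,0,0,0,0.195]' | python3 jog.py >/dev/null;python3 tq.py
python3 - <<'E'
from h import *
w=cams.camera("wrist"); s=cams.camera("side")
cv2.imwrite("pics/d.png",np.hstack([cv2.resize(w,(400,300)),cv2.resize(s,(400,300))]))
E
```

```text
yaw 1.325 FT [ 0.814  0.789  1.192  0.163 -0.114 -0.009] sd tz 0.014 [0.6139 0.115  0.157 ] gf 5.232107784831896
```

View pics/d.png

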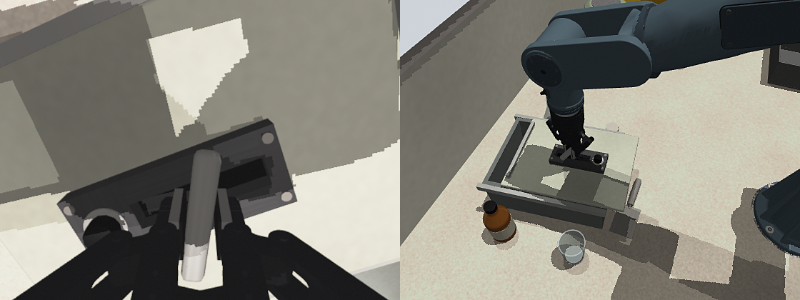

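The side view shows the cover about half open and the handle still held between the pads. I'll continue.

In the tool's units: -0.0419 m is -41.9, -0.0373 m is -37.3.

```bash
echo '[-1.8,-4.7,0,0,0,0,0.195,-3.6,-9.3,0,0,0,0,0.195,-5.4,-14,0,0,0,0,0.195,-7.2,-18.6,0,0,0,0,0.195,-9,-23.3,0,0,0,0,0.195,-10.8,-28,0,0,0,0,0.195,-12.6,-32.6,0,0,0,0,0.195,-14.4,-37.3,0,0,0,0,0.195,-16.2,-41.9,0,0,0,0,0.195,-16.2,-41.9,0,0,0,0,0.195]' | python3 jog.py >/dev/null;python3 tq.py
echo '[-1.4,-3.7,0,0,0,0,0.195,-2.9,-7.5,0,0,0,0,0.195,-2.9,-7.5,0,0,0,0,0.195]' | python3 jog.py >/dev/null;python3 tq.py
echo '[-0.7,-1.9,0,0,0,0,0.195,-0.7,-1.9,0,0,0,0,0.195]' | python3 jog.py >/dev/null;python3 tq.py
```

```text
yaw 1.325 FT [-0.834 -3.568  2.927 -0.554  0.206 -0.035] sd tz 0.027 [0.5684 0.1096 0.1568] gf 5.174088865751401
yaw 1.325 FT [ 2.879 -3.793  0.412 -0.566 -0.468 -0.03 ] sd tz 0.052 [0.5614 0.1088 0.1569] gf 4.073978464293759
yaw 1.325 FT [ 3.486e+00 -3.530e+00  1.000e-03 -6.050e-01 -5.830e-01 -4.800e-02] sd tz 0.039 [0.5595 0.1086 0.1569] gf 3.9463433856144547
```

In the tool's units: -0.0005 m is -0.5, -0.0014 m is -1.4.

```bash
echo '[-0.5,-1.4,0,0,0,0,0.195,-0.5,-1.4,0,0,0,0,0.195]' | python3 jog.py >/dev/null;python3 tq.py
echo '[-0.5,-1.4,0,0,0,0,0.195,-0.5,-1.4,0,0,0,0,0.195]' | python3 jog.py >/dev/null;python3 tq.py
```

```text
yaw 1.325 FT [ 3.629 -3.637  0.157 -0.608 -0.613 -0.042] sd tz 0.028 [0.5581 0.1084 0.1569] gf 3.8897594780428335
yaw 1.325 FT [ 5.96  -3.818 -0.966 -0.564 -0.922 -0.019] sd tz 0.013 [0.5571 0.1082 0.157 ] gf 3.7074589217081666
```

The end stop is felt. I'll relieve the contact, open and lift away.

In the tool's units: -0.12 m is -120, -0.07 m is -70.

```bash
echo '[0,1.2,0,0,0,0,0.25,0,1,0,0,0,0,0.45,0,1,0,0,0,0,0.5,0,1,0,0,0,0,0.5,0,1,-15,0,0,0,0.5,0,1,-35,0,0,0,0.5,0,1,-70,0,0,0,0.5,0,1,-120,0,0,0,0.5,0,1,-120,0,0,0,0.5]' | python3 jog.py ;python3 tq.py
python3 - <<'E'
from h import *
w=cams.camera("wrist"); s=cams.camera("side")[120:345,80:380]
cv2.imwrite("pics/e.png",np.hstack([cv2.resize(w,(400,300)),cv2.resize(s,(400,300),interpolation=cv2.INTER_CUBIC)]))
E
```

```text
time_s: 25.92
eef_pos: [0.5591, 0.1084, 0.2822]
eef_rot: [0.002, 0.788, 0.615, 0.003]
wrist_force: [-0.5, -0.2, -0.2]
opening: 0.499
grasp_force: 0.0
yaw 1.325 FT [-0.158 -0.053 -0.579  0.015 -0.019 -0.013] sd tz 0.026 [0.5561 0.1082 0.2755] gf 0.0
```

View pics/e.png

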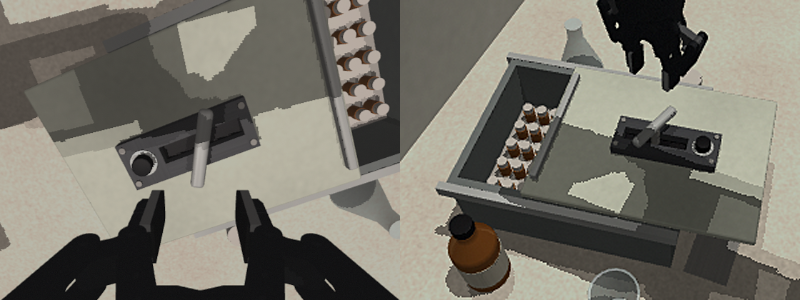

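The cover is open with the vials showing, the handle is popped out and turned, the gripper is clear, and the flask, bottle and beaker in view are standing.

```bash
python3 -c "
from bench import ctrl, cams, job, sensors
print(job.hand_in())"
```

```text
the job is handed in; nothing more can be done
None
```

I opened the chest and handed the job in at about 26 s of the 72 s; the hand-in gave no verdict. The button was pressed only until the T-handle popped out, the handle was turned to its stop at about 0.2 N·m, the cover was slid to its end stop, and the gripper let go with the handle left out.

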